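Clamp up the split serving board

TASK

The serving board that split along its grain has fresh glue in the crack and waits between the open jaws of the one-hand bar clamp. First press the red flip cap of the glue bottle fully shut so that the nozzle does not dry out. Then pump the clamp's orange trigger, squeezing it against the grip and letting it out again as often as it takes, until the jaws meet both edges and close the crack, pinch the board firmly with both soft pads clearly squeezed in but not squashed to their end (that would starve the glue), and finish with the trigger still held squeezed in your gripper; leave the other things on the console where they are.

Things in the scene. Friction and masses are not known exactly. Their poses are not given: they have to be found in the camera images.
- clamp: one-hand bar clamp lying loose and flat, 0.9 kg; blue head (42 x 66 x 30 mm) and jaws, black grip, orange trigger, steel bar. Origin under the head's middle, on the bar's line, at surface height; y runs along the bar from the head to the far jaw, x the way the jaws reach (away from the robot), z up. It slides a few mm with the fingers as they close, which does no harm
- grip_back (a point): finger point on the flat back (-y) face of the black grip, 15 mm above the surface. The grip lies on the surface along the clamp's -x, from 20 to 118 mm off the bar's line, 22 mm thick along y, 30 mm high; this point is 82 mm off. To pump, one finger goes here, the other on trigger_front, tips close above the surface, closing along the clamp's y; both sides are free
- trigger_front (a point): finger point on the front (+y) face of the orange trigger, 15 mm above the surface (the trigger reaches from 4 to 26 mm); it moves with the trigger. From grip_back to here it measures 58 mm at rest, 33 mm fully squeezed. The clamp does not slide back when the fingers open, so open them 80 mm or wider, or centre them anew, to let the trigger right out
- clamp_trigger (a joint): angle of the trigger: 0 let out, 0.26 rad fully squeezed; a spring lets it out (1.5 to 3 N at the finger). Its ratchet catches the next tooth once it is let right out (under 0.04 rad); then a full squeeze draws the bar in by one tooth, 4 mm (the later part does the drawing), and the bar stays as it is let out. Squeezing takes 8 to 20 N at the fingers, more as the jaws load up
- clamp_bar (a joint): travel of the bar with the far jaw: 0 fully open, 0.09 m the limit; it goes the closing way only (growing), a pawl in the head holds it against opening, with up to 4 mm of give. At the start it has 12 to 24 mm to go (the distance between the pad faces less the board's 120 mm) until board and both pads are all in touch
- near_pad (a joint): how far the grey soft pad on the head's jaw is squeezed in: 0 free, 0.006 m squashed to its end; 3.5 N per mm
- far_pad (a joint): the same for the soft pad on the far jaw: 0 free, 0.006 m its end; 3.5 N per mm. With everything in touch each further full stroke squeezes each pad about 2 mm more (7 N), so the third or fourth squashes them to the end
- near_pad_face (a point): centre of the near pad's face (38 mm wide, 24 mm high, 15 mm above the surface), 82 mm from the bar's line
- far_pad_face (a point): centre of the far pad's face, opposite the near one
- long_half: the board's wider half with the hanging tab, pale wood, loose, 130 x 75 x 18 mm plus a tab 46 mm long; origin under the middle of its 130 x 75 mm plank; its +y edge is the glued crack, its -y edge faces the near pad
- short_half: the board's narrower half, pale wood, loose, 130 x 45 x 18 mm; origin under its middle; its -y edge is the glued crack, its +y edge faces the far pad. With the crack closed its origin stands 60 mm along the long half's y axis
- glue_caddy: fixed wooden block 62 x 112 mm, 34 mm high, with the cream glue bottle (green band, red top) and a glue brush in it. Origin: under the bottle's axis, at surface height; its x axis points from the cap's free lip to its hinge, z up
- glue_cap (a joint): angle of the red flip cap: 0 shut, grows as it opens, starts between 0.8 and 1.3 rad, stays where it is left and moves lightly (under 1 N). So far open, pressing straight down on its raised edge jams it: tip it over from the hinge side first, then press it down
- cap_top (a point): centre of the red flip cap's upper face (29 mm across, 10 mm thick); with the cap shut it lies on the bottle's axis, 123 mm above the surface
- cap_hinge (a point): the cap's hinge line, 14.5 mm from the bottle's axis, 113 mm above the surface
- dough_timer: the round cream wind-up timer, 64 mm across, 56 mm high, loose, to be left alone; origin under its middle
- enamel_cup: the green and white cup, 89 mm with its handle, 48 mm high, loose, to be left alone; origin under its middle
- counter_pencil: the green pencil, 117 mm long, 7 mm thick, loose, to be left alone; origin under its middle
Not all that is in view belongs to the job. What is shaped like the short_half but pink is not meant.

How it is judged:
By the outcome, as a careful person would: the job done as asked, in the order asked, and still so for the second after the job is handed in, while the arm keeps its last pose, push and grip.
It also fails if it takes over 64 s, if anything falls off the work surface, if the arm or the gripper's body presses on something with over 40 N, if the wrist force passes 120 N, or if a joint passes its speed limit or range.

ROBOT

A 6-joint arm with a two-finger parallel gripper is mounted at the origin on a cart in front of the work surface, level with it; the furniture and walls round the work are solid. World frame = base frame: x ahead of the robot, y to its left, z up, the work surface at z = 0. Lengths are in mm, angles in rad, forces in N, time in s.
With the tool pointing down it reaches from about 350 to 975 mm from the base axis. Payload 7.1 kg.
Tool frame: the origin (TCP) lies between the finger pads; the fingertips stand 19 mm ahead of it and the grasp point (between the pads) is the TCP (ctrl.tcp_to_tips is the distance from the TCP to the fingertips, in mm); z points along the fingers, y is the line along which they close (so a half turn about z gives the same grasp; the last joint's range is limited). The gripper opens to 88 mm and grips with 3 to 60 N. Pads are 20 mm wide; open, the fingers measure 115 mm over their backs; the gripper's body (75 mm by 178 mm) begins 61 mm behind the grasp point.
Start: joints at [-0.019, 0.423, 1.63, -0, 1.089, -0.019], TCP at [624.984, 0.026, 216.375] pointing down, gripper open.
Joint ranges: [-3, 3], [-0.9, 2.11], [0.09, 2.58], [-1.31, 4.45], [0.11, 2.69], [-2.54, 2.54]. Speed limits (rad/s): [2.39, 2.39, 3.01, 3.14, 3.14, 3.14].

INTERFACE

Orientations are given as a rotation vector (axis times angle).
In Python, from workcell import status, optics, ctrl gives the robot as it stands. The module is installed in compiled form; this text tells all that it offers.
- The arm moves only by the shell command python3 -m inch 'ROWS'. ROWS is JSON, a list that holds one entry, the list of rows, each a list of 7 numbers: the shift along the tool's x, y, z in mm, then the turn, a rotation vector about the tool's x, y, z in rad, then the opening in per cent of the stroke, from 0 (shut) to 100 (fully open). A call has 1 to 20 rows; each row is the pose to reach, as a shift and turn from the pose commanded when the call began, along the tool's axes at that moment; what a row does not reach only later rows make up. A row lasts 1/10 s, in which the tool goes at most 50 mm and 8.59 degrees, less where a joint would pass 70% of its speed; a pose out of reach is approached as far as the arm can. A call with a gripper value outside its range is refused whole. The fingers move at their own pace and stop on an object; the grip force is fixed at half the most. Time passes only in rows, so rows that repeat a pose let the fingers close. It gives the time, the measured TCP pose, the force, the opening and the grip force at its end, in the units of the state.
- status.get_obs(): the state, without advancing time (a new reading comes with each control period).
- optics.get_image(name): name is "scene" or "side" or "wrist"; returns a dict with "frame" (400x640x3 uint8, red, green, blue), "fx", "fy", "cx", "cy" (pixels), "rvec" (rotation vector, rad) and "tvec" (3), from world to camera coordinates, as OpenCV has them; the wrist camera has in their place "hand_eye" (4x4, takes a point from camera to tool coordinates, whose origin is the TCP and whose axes are the flange's). Camera axes: x right, y down, z forward; pixel columns grow to the right and rows downward; lengths in mm; the calibration is good to about 2 mm. A picture is of the moment at which its call begins: read the wrist's pose just before it. There is no depth.
- ctrl.close_job(): hands the job in; it is judged then, once.
The state is a dict: "t": time; "qpos": joint angles; "qvel": joint speeds; "joint_torque": joint torques, N m; "ee_pos": TCP position; "orientation": TCP orientation; "ft_force": force on the tool from outside, world axes, zero at the start; "moment": the same for the moment, N m; "width": finger opening in mm; "grasp_force": force on a finger pad.
Only numpy, scipy, OpenCV 4.12 (cv2) and the standard library are available. Lean on these libraries where they do the work, as an engineer would, in place of code of your own. Each camera call takes 0.05 s, during which the arm holds its last target. There are 200 camera calls.

## Working session

There is one attempt and no reset: what is moved stays moved. The work goes in short steps, Python scripts to look and compute and a shell command to move; the robot and the scene stay as the last step left them, time stands still between calls to the robot, and variables do not carry over. Pictures are saved under pics/ and viewed, at most 10 in all, crops included, and the job is handed in when it is done.

```bash
mkdir -p pics
cat > h.py <<'E'
import numpy as np, cv2
from workcell import status, optics, ctrl
R=lambda v: cv2.Rodrigues(np.array(v,float))[0]
def cam(n):
    o=status.get_obs(); d=optics.get_image(n)
    K=np.array([[d['fx'],0,d['cx']],[0,d['fy'],d['cy']],[0,0,1.]])
    if n=='wrist':
        H=np.array(d['hand_eye']); T=np.eye(4); T[:3,:3]=R(o['orientation']); T[:3,3]=o['ee_pos']; M=np.linalg.inv(T@H)
    else:
        M=np.eye(4); M[:3,:3]=R(d['rvec']); M[:3,3]=np.ravel(d['tvec'])
    return d['frame'],K,M
def ray(K,M,uv,z):
    c=-M[:3,:3].T@M[:3,3]; r=M[:3,:3].T@np.linalg.inv(K)@np.array([uv[0],uv[1],1.])
    return c+r*(z-c[2])/r[2]
def proj(K,M,p):
    q=K@(M[:3,:3]@np.array(p,float)+M[:3,3]); return q[:2]/q[2]
def save(n,f): cv2.imwrite('pics/'+n,f[:,:,::-1])
def store(n):
    f,K,M=cam(n.split('_')[0]); np.savez('pics/'+n,f=f,K=K,M=M); save(n+'.png',f)
def load(n):
    d=np.load('pics/'+n+'.npz'); return d['f'],d['K'],d['M']
E
python3 - <<'E'
from h import *
store('scene_0');store('side_0');store('wrist_0')
print(status.get_obs())
for n in('scene_0','side_0','wrist_0'):
    f,K,M=load(n);print(n,-M[:3,:3].T@M[:3,3],K[0,0])
f=np.hstack([load('side_0')[0],load('wrist_0')[0]]);save('sw.png',cv2.resize(f,(800,250)))
E
```

```text
{'t': 0.15, 'qpos': array([-1.90194821e-02,  4.23695586e-01,  1.63047089e+00, -5.19700014e-05,
        1.08859068e+00, -1.89918328e-02]), 'qvel': array([ 8.69142793e-04, -3.35850458e-03, -1.87191805e-03, -9.56707698e-04,
        7.13104626e-05,  2.60552159e-04]), 'joint_torque': array([ 9.52650989e-04, -5.44981134e+01, -2.73919362e+01,  6.45430083e-02,
        2.04369903e-02, -3.19723256e-05]), 'ee_pos': array([6.24581053e+02, 6.96197334e-03, 2.15778475e+02]), 'orientation': array([-2.22087455e+00, -2.22086672e+00,  1.32037129e-03]), 'ft_force': array([-0.09764385, -0.03819205,  0.75400543]), 'moment': array([ 0.00549978, -0.02594374, -0.06656965]), 'grasp_force': 0.0, 'width': 87.55097833804706}
scene_0 [  73.84102354  797.90323135 1068.3285844 ] 484.93573058230453
side_0 [  563.49980166 -1110.94416795  1037.12348225] 420.6334590190411
wrist_0 [625.79494531  70.20047681 384.69851938] 310.51303713163475
```

View pics/scene_0.png

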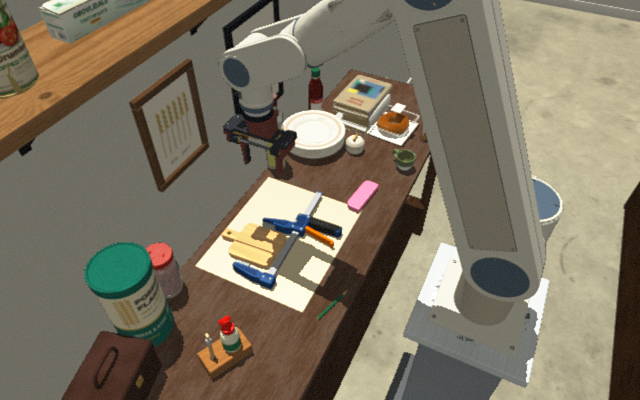

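View pics/side_0.png

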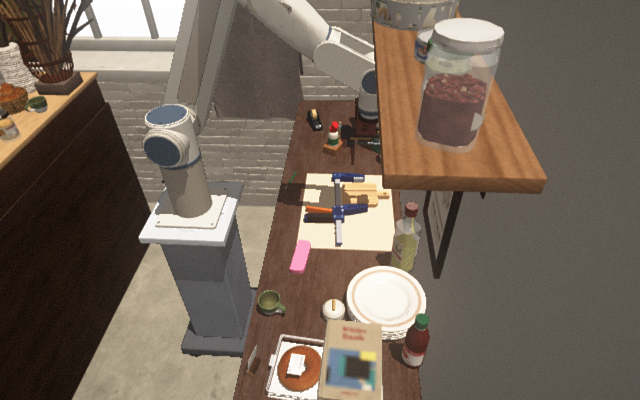

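The scene view shows the clamp head at about (300,227), the black grip at (325,227) and the orange trigger at (320,238). The far jaw is at (253,275). The board halves are at (265,237) and (252,253), and the bottle with its red cap is at (228,325).
Things that could be mistaken:
- Pink piece at (363,195): not the short half.
- Red-lidded jar at (160,255) and red bottle at (316,90): not the glue bottle.

The side view agrees, with the bottle at (334,133). Next is a close crop.

Run:
```python
from h import *
f,K,M=load('scene_0'); g,K2,M2=load('side_0')
a=cv2.resize(f[305:385,185:265],(400,400),interpolation=3); b=cv2.resize(g[110:160,310:360],(400,400),interpolation=3)
c=cv2.resize(f[175:295,215:375],(533,400),interpolation=3)
save('crop.png',cv2.resize(np.hstack([a,b]),(800,400)))
for uv,z in [((300,228),30),((253,275),20),((338,231),30),((229,333),100)]: print(uv,ray(K,M,uv,z))
for uv,z in [((342,213),30),((350,177),20),((310,211),30),((334,133),100)]: print(uv,ray(K2,M2,uv,z))
```

```text
(300, 228) [520.52215379  -2.64867697  30.        ]
(253, 275) [559.228345   191.77244149  20.        ]
(338, 231) [418.69983103 -40.57102022  30.        ]
(229, 333) [487.30132255 396.74456354 100.        ]
(342, 213) [547.76847398 -33.44081653  30.        ]
(350, 177) [572.44345705 184.17566858  20.        ]
(310, 211) [434.87810342 -28.83748976  30.        ]
(334, 133) [501.28705149 371.56292571 100.        ]
```

View pics/crop.png

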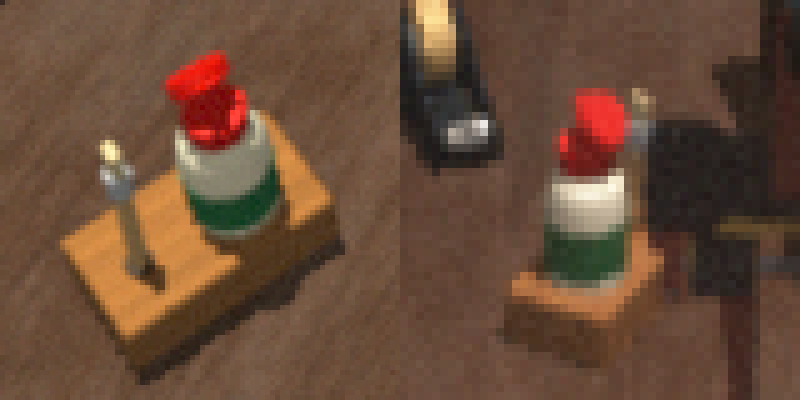

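View pics/wrist_0.png

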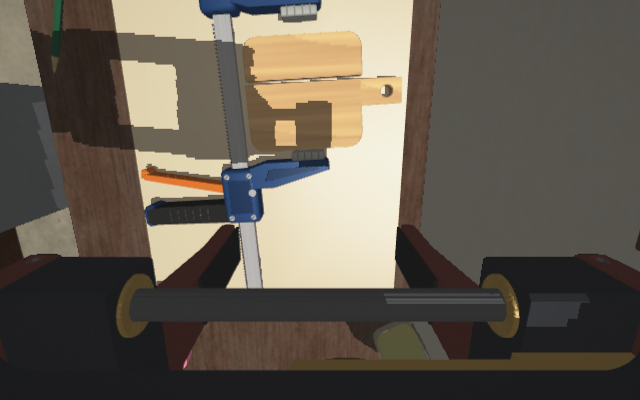

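The crops confirm the cream bottle with the green band. Its red cap stands open, leaning up-left in the scene view and up-right in the side view, so the hinge is on roughly the +x side. The wrist view shows the whole clamp: head (242,193), grip (150–225,212), trigger (145–222,180), and the bar running upward.

Run:
```python
from h import *
f,K,M=load('scene_0'); g,K2,M2=load('side_0'); w,K3,M3=load('wrist_0')
for n,uv in dict(l=(60,242),b=(125,335),r=(335,200)).items(): print('caddy',n,ray(K,M,(185+uv[0]/5,305+uv[1]/5),34).round(1))
def tri(a,b):
    X=cv2.triangulatePoints(K@M[:3],K2@M2[:3],np.array(a,float),np.array(b,float)).ravel();X=X[:3]/X[3]
    return X.round(1),np.r_[proj(K,M,X)-a,proj(K2,M2,X)-b].round(1)
s=lambda u,v:(185+u/5,305+v/5); t=lambda u,v:(310+(u-400)/8,110+v/8)
print('collar',tri(s(213,122),t(588,155)));print('cap',tri(s(198,78),t(602,118)));print('brush tip',tri(s(108,148),t(642,100)))
for n,uv,z in [('headc',(242,193),30),('bar top',(223,30),20),('bar at head',(240,165),20),('bar low',(252,280),20),('grip end bl',(148,222),30),('grip r',(224,218),30),('grip tip top',(148,205),30),('grip top r',(224,200),30),('trig end',(145,170),26),('trig r',(220,184),26),('nearpad',(310,151),27),('farpad',(298,19),27),('board bl',(248,147),18),('board tl',(248,40),18),('board br',(360,147),18)]: print(n,ray(K3,M3,uv,z).round(1))
```

```text
caddy l [552.4 446.   34. ]
caddy b [499.8 469.8  34. ]
caddy r [450.3 371.7  34. ]
collar (array([495.8, 392.2, 103.3]), array([-0.8, -0.3, -0.6,  0.2]))
cap (array([503. , 387.4, 128.3]), array([-0.9, -0.4, -0.6,  0.2]))
brush tip (array([523.5, 428.2, 115.5]), array([-0.5, -0.2, -0.3,  0.1]))
headc [536.3 -21.2  30. ]
bar top [524.7 155.2  20. ]
bar at head [533.5  10.4  20. ]
bar low [ 539.5 -141.6   20. ]
grip end bl [420.1 -57.6  30. ]
grip r [512.6 -52.4  30. ]
grip tip top [423.1 -36.1  30. ]
grip top r [514.3 -29.8  30. ]
trig end [423.4   5.4  26. ]
trig r [509.9 -11.3  26. ]
nearpad [616.7  27.8  27. ]
farpad [605.1 163.9  27. ]
board bl [543.8  31.4  18. ]
board tl [550.4 145.9  18. ]
board br [675.2  31.5  18. ]
```

```bash
python3 -m inch '[[[40,-20,0,0,0,0,0],[85,-40,0,0,0,0,0],[130,-60,0,0,0,0,0],[170,-80,0,0,0,0,0],[210,-100,0,0,0,0,0],[250,-115,0,0,0,0,0],[290,-120,0,0,0,0,0],[310,-120,0,0,0,0,0],[310,-120,0,0,0,0,0],[310,-120,0,0,0,0,0]]]'
python3 - <<'E'
from h import *
store('wrist_1')
f,K,M=load('scene_0')
for uv in [(150,335),(172,290),(140,390)]: print(ray(K,M,uv,0).round())
E
```

```text
t: 1.15
ee_pos: [505.0, 309.5, 216.0]
orientation: [2.221, 2.222, -0.002]
ft_force: [0.3, -0.6, -0.6]
width: 11.2
grasp_force: 0.0
[700. 446.   0.]
[734. 316.   0.]
[630. 564.   0.]
```

View pics/wrist_1.png

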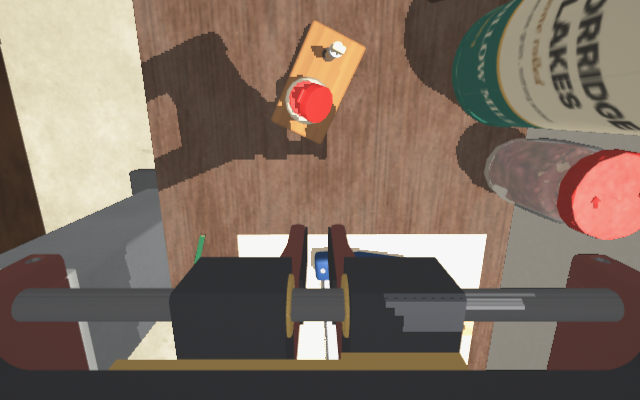

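The close view shows the cap's outer face at (316,103), displaced right from the bottle collar at (305,100). The hinge is therefore at lower right. The brush is at (335,50) and the oat tin starts at column 457.

Run:
```python
from h import *
f,K,M=load('wrist_1')
for n,uv,z in [('tin base',(457,85),0),('tin z200',(520,0),200),('tin z200b',(470,50),200),('capc',(316,103),130),('cap z120',(316,103),120),('caddy bl',(272,122),34),('caddy br',(318,143),34),('caddy tl',(316,21),34),('caddy tr',(365,47),34),('brush',(337,48),115)]: print(n,ray(K,M,uv,z).round(1))
hsv=cv2.cvtColor(f,cv2.COLOR_RGB2HSV)
for lo in (150,200,235):
  m=((hsv[:,:,0]<8)|(hsv[:,:,0]>172))&(hsv[:,:,1]>190)&(hsv[:,:,2]>=lo);m[:60]=0;m[140:]=0;m[:,:270]=0;m[:,360:]=0
  y,x=np.where(m);print(lo,len(x),x.min(),x.max(),y.min(),y.max(),x.mean(),y.mean())
a=-.45;ax=np.array([np.cos(a),np.sin(a),0])
for c in [(496,392),(492,394),(500,390)]:
  C=np.array([*c,0.])
  for th in (.8,1.,1.3):
    up=np.array([0,0,1.]);h=C+14.5*ax+113*up
    t=h+14.5*(-np.cos(th)*ax+np.sin(th)*up)+10*(np.sin(th)*ax+np.cos(th)*up)
    print(c,th,t.round(),proj(K,M,t).round(),'scene',proj(*load('scene_0')[1:],t).round(1),'collar',proj(K,M,C+105*up).round())
```

```text
tin base [669.1 411.    0. ]
tin z200 [612.6 437.1 200. ]
tin z200b [589.4 412.9 200. ]
capc [504.8 387.  130. ]
cap z120 [504.7 387.3 120. ]
caddy bl [455.9 369.6  34. ]
caddy br [506.5 346.8  34. ]
caddy tl [504.3 469.5  34. ]
caddy tr [555.  445.3  34. ]
brush [521.5 429.4 115. ]
150 169 297 321 84 119 306.93491124260356 98.23076923076923
200 167 297 321 84 119 306.9820359281437 98.03592814371258
235 93 298 319 87 119 306.68817204301075 97.81720430107526
(496, 392) 0.8 [506. 387. 130.] [318. 103.] scene [222.4 319. ] collar [306.  98.]
(496, 392) 1.0 [510. 385. 131.] [322. 105.] scene [221.5 317.8] collar [306.  98.]
(496, 392) 1.3 [514. 383. 130.] [328. 108.] scene [220.4 316.4] collar [306.  98.]
(492, 394) 0.8 [502. 389. 130.] [313. 100.] scene [223.4 320.4] collar [301.  95.]
(492, 394) 1.0 [506. 387. 131.] [317. 102.] scene [222.5 319.2] collar [301.  95.]
(492, 394) 1.3 [510. 385. 130.] [323. 105.] scene [221.4 317.8] collar [301.  95.]
(500, 390) 0.8 [510. 385. 130.] [323. 106.] scene [221.4 317.6] collar [311. 100.]
(500, 390) 1.0 [514. 383. 131.] [327. 108.] scene [220.5 316.4] collar [311. 100.]
(500, 390) 1.3 [518. 381. 130.] [333. 111.] scene [219.4 315. ] collar [311. 100.]
```

```bash
python3 -m inch '[[[30,17,0,0,0,0,0],[62,35,10,0,0,0,0],[62,35,45,0,0,0,0],[62,35,64,0,0,0,0],[62,35,64,0,0,0,0],[66,26,64,0,0,0,0],[70,17,64,0,0,0,0],[74,9,64,0,0,0,0],[78,0,64,0,0,0,0],[82,-7,65,0,0,0,0],[84,-11,67,0,0,0,0],[85,-12,70,0,0,0,0],[85,-13,73,0,0,0,0],[85,-13,75,0,0,0,0],[85,-13,75,0,0,0,0]]]'
```

```text
t: 2.7
ee_pos: [492.0, 394.7, 140.8]
orientation: [-2.222, -2.221, 0.001]
ft_force: [0.7, 0.2, -0.6]
width: 0.5
grasp_force: 0.0
```

```bash
python3 -m inch '[[[0,0,1,0,0,0,0],[0,0,2,0,0,0,0],[0,0,2,0,0,0,0]]]'; python3 -c "
from h import *
store('side_2');store('scene_2')
f=load('side_2')[0][100:160,300:380];g=load('scene_2')[0][285:365,190:270]
save('c2.png',np.hstack([cv2.resize(f,(400,300),interpolation=3),cv2.resize(g,(400,300),interpolation=3)]))"
```

```text
t: 3.0
ee_pos: [492.0, 394.9, 139.2]
orientation: [-2.222, -2.221, 0.0]
ft_force: [-0.3, 0.3, -0.4]
width: 0.5
grasp_force: 0.0
```

View pics/c2.png

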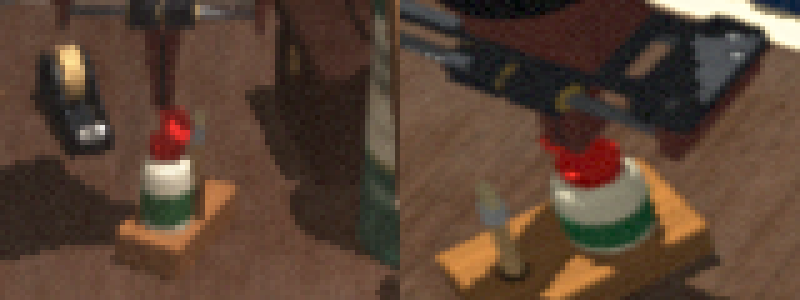

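The side crop shows the cap still partly open, with a bright face at (335,125), and the fingertips ending at about (332,121). I'll check where the fingertips really are by projecting them.

Run:
```python
from h import *
o=status.get_obs();p=o['ee_pos']; print(p,ctrl.tcp_to_tips)
for n in('side_2','scene_2'):
    f,K,M=load(n)
    for q in [(0,0,-19),(0,0,0)]: print(n,proj(K,M,p+q).round(1))
    for z in (34,105,123): print('axis',z,proj(K,M,(494,393,z)).round(1))
```

```text
[492.06767526 394.99003312 139.41297693] 19.0
side_2 [332.  125.6]
side_2 [332.  121.6]
axis 34 [332.4 143.5]
axis 105 [332.5 129.1]
axis 123 [332.5 125.4]
scene_2 [226.4 326.8]
scene_2 [225.2 322.3]
axis 34 [231.1 344.8]
axis 105 [227.1 329.3]
axis 123 [226.  325.1]
```

```bash
python3 -m inch '[[[0,0,-30,0,0,0,0],[-20,0,-50,0,0,0,0],[-60,0,-50,0,0,0,0],[-90,0,-40,0,0,0,0],[-100,0,-30,0,0,0,0],[-100,0,-30,0,0,0,0],[-100,0,-30,0,0,0,0]]]'; python3 -c "
from h import *
for n in ('wrist_3','side_3','scene_3'): store(n)
a=load('wrist_3')[0][20:180,230:390];b=load('side_3')[0][105:155,310:360];c=load('scene_3')[0][300:360,200:260]
save('c3.png',np.hstack([cv2.resize(i,(s,s),interpolation=2) for i,s in((a,266),(b,266),(c,266))]))"
```

```text
t: 3.8
ee_pos: [492.2, 295.7, 169.3]
orientation: [-2.222, -2.221, -0.0]
ft_force: [-0.3, -0.3, -0.9]
width: 0.7
grasp_force: 0.0
```

View pics/c3.png

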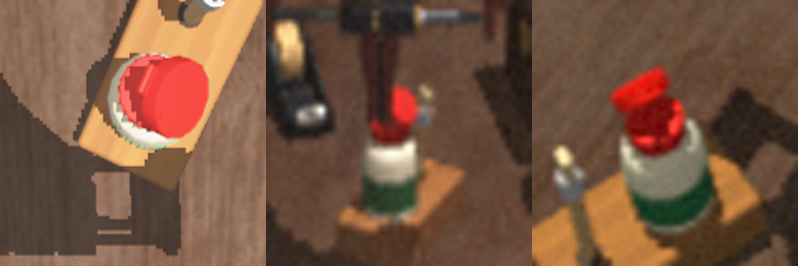

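The cap is still open: its face centre is near (338,78) in the wrist picture. I'll fit the face ellipse before and after to get the cap's angle and yaw.

```bash
cat > fit.py <<'E'
from h import *
import sys
from scipy.optimize import least_squares
def face(n,box):
    f,K,M=load(n); x0,y0,x1,y1=box; g=f[y0:y1,x0:x1].astype(int)
    m=((g[:,:,0]>225)&(g[:,:,1]>40)&(g[:,:,1]<110)).astype(np.uint8)
    k,l,s,c=cv2.connectedComponentsWithStats(m); i=1+s[1:,4].argmax(); m=(l==i).astype(np.uint8)
    ct=max(cv2.findContours(m,0,1)[0],key=cv2.contourArea); h=cv2.convexHull(ct).reshape(-1,2)+np.array([x0,y0])
    return cv2.fitEllipse(h.astype(np.float32)),s[i,4],h,K,M
def circ(p):
    x,y,yaw,th=p; a=np.array([np.cos(yaw),np.sin(yaw),0]);u=np.array([0,0,1.]);b=np.array([-a[1],a[0],0])
    e=-np.cos(th)*a+np.sin(th)*u; nn=np.sin(th)*a+np.cos(th)*u
    c=np.array([x,y,0])+14.5*a+113*u+14.5*e+10*nn
    t=np.linspace(0,6.28,60)[:,None]; return c,c+14.5*(np.cos(t)*e+np.sin(t)*b)
def ell(p,K,M):
    q=np.array([proj(K,M,i) for i in circ(p)[1]],np.float32); return cv2.convexHull(q)
def fit(n,box,yaw=-.43):
    E,A,h,K,M=face(n,box); print(n,E,A)
    r=lambda p:[cv2.pointPolygonTest(ell((*p[:2],p[2],p[3]),K,M),(float(a),float(b)),True) for a,b in h]+[(p[2]-yaw)*5]+[(p[0]-494)/3,(p[1]-393)/3]
    best=min((least_squares(r,[494,393,yaw,t],diff_step=1e-3) for t in(.3,.6,.9,1.2)),key=lambda s:s.cost); print(best.x.round(2),best.cost.round(2),'c',circ(best.x)[0].round(1))
E
python3 -c "
from fit import *
fit('wrist_1',(270,60,360,140));fit('wrist_3',(280,30,390,130))"
```

```text
wrist_1 ((314.7831115722656, 102.2673110961914), (34.95354080200195, 37.96213150024414), 2.941364049911499) 957
[ 4.9984e+02  3.8900e+02 -3.9000e-01  3.6000e-01] 9.17 c [504.  387.3 127.5]
wrist_3 ((332.0536193847656, 74.07767486572266), (44.51381301879883, 54.7659912109375), 160.0924835205078) 1534
[ 5.0086e+02  3.8957e+02 -2.4000e-01  1.8000e-01] 83.91 c [502.9 389.1 125.5]
```

```bash
cat > cap.py <<'E'
from h import *
from itertools import product
B={'scene':(200,290,260,350),'side':(315,105,355,145),'wrist':(260,20,400,150)}
def red(n,box):
    f,K,M=load(n);x0,y0,x1,y1=box;g=f[y0:y1,x0:x1].astype(int)
    m=((g[:,:,0]>90)&(g[:,:,1]<.45*g[:,:,0])&(g[:,:,2]<.45*g[:,:,0])).astype(np.uint8)
    return m,K,M
T=np.linspace(0,6.28,40)[:,None];u=np.array([0,0,1.])
def render(p,K,M,box,S=4):
    x,y,yaw,th=p;a=np.array([np.cos(yaw),np.sin(yaw),0]);b=np.array([-a[1],a[0],0])
    C=np.array([x,y,0]);h=C+14.5*a+113*u;e=-np.cos(th)*a+np.sin(th)*u;nn=np.sin(th)*a+np.cos(th)*u
    ring=lambda c,e,b,r:c+r*(np.cos(T)*e+np.sin(T)*b)
    solids=[np.vstack([ring(h+14.5*e+k*nn,e,b,14.5) for k in(0,10)]),np.vstack([ring(C+z*u,a,b,13) for z in(103,113)])]
    im=np.zeros(((box[3]-box[1])*S,(box[2]-box[0])*S),np.uint8)
    for s in solids:
        q=np.array([proj(K,M,i) for i in s]); q=((q-np.array(box[:2])+.5)*S).astype(np.int32)
        cv2.fillConvexPoly(im,cv2.convexHull(q),1)
    return cv2.resize(im.astype(np.float32),None,fx=1/S,fy=1/S,interpolation=cv2.INTER_AREA)
def run(names,xs,ys,ths,yaw=-.43):
    D=[(red(n,B[n.split('_')[0]]),B[n.split('_')[0]]) for n in names]; out=[]
    for x,y,t in product(xs,ys,ths):
        out.append((sum(np.abs(render((x,y,yaw,t),K,M,b)-m).sum()/max(m.sum(),1) for (m,K,M),b in D),x,y,round(t,2)))
    out.sort(); return out
E
python3 - <<'E'
from cap import *
for n in('scene_0','scene_2','scene_3','side_0','side_2','side_3','wrist_1','wrist_3'):
    m,K,M=red(n,B[n.split('_')[0]]);y,x=np.where(m);b=B[n.split('_')[0]];print(n,len(x),x.min()+b[0],x.max()+b[0],y.min()+b[1],y.max()+b[1])
xs=range(488,508,4);ys=range(384,400,4);th=np.arange(0,1.5,.15)
for N in (['scene_0','wrist_1'],['scene_3','wrist_3']): print(N,run(N,xs,ys,th)[:4])
E
```

```text
scene_0 218 218 233 315 334
scene_2 135 218 233 321 334
scene_3 221 218 234 315 334
side_0 69 330 337 121 131
side_2 61 330 337 122 131
side_3 56 330 337 121 131
wrist_1 1259 289 331 82 122
wrist_3 1992 301 354 53 102
['scene_0', 'wrist_1'] [(np.float64(0.34436210659399114), 496, 392, np.float64(0.9)), (np.float64(0.3590116755689312), 496, 392, np.float64(0.75)), (np.float64(0.42709099984697335), 496, 392, np.float64(0.6)), (np.float64(0.43585610211978343), 500, 388, np.float64(0.3))]
['scene_3', 'wrist_3'] [(np.float64(0.3603426715913427), 496, 392, np.float64(0.9)), (np.float64(0.3839387527485507), 496, 392, np.float64(0.75)), (np.float64(0.4370968035036072), 496, 388, np.float64(0.6)), (np.float64(0.44047428401388355), 496, 388, np.float64(0.75))]
```

Run:
```python
from h import *
o=status.get_obs();p=o['ee_pos'];print(p)
out=[]
for n in('scene_3','side_3'):
    f,K,M=load(n);f=f.copy();c=proj(K,M,p).astype(int);S=6
    x0,y0=c-[33,33];g=cv2.resize(f[y0:y0+66,x0:x0+66],None,fx=S,fy=S,interpolation=2)
    for d,col in((0,(0,255,0)),(-19,(0,255,255))):
        q=(proj(K,M,p+[0,0,d])-[x0,y0]+.5)*S; cv2.drawMarker(g,tuple(q.astype(int).tolist()),col,0,14,1)
    out.append(g)
save('c4.png',np.hstack(out))
```

```text
[492.3439773  296.29002902 169.63295049]
```

View pics/c4.png

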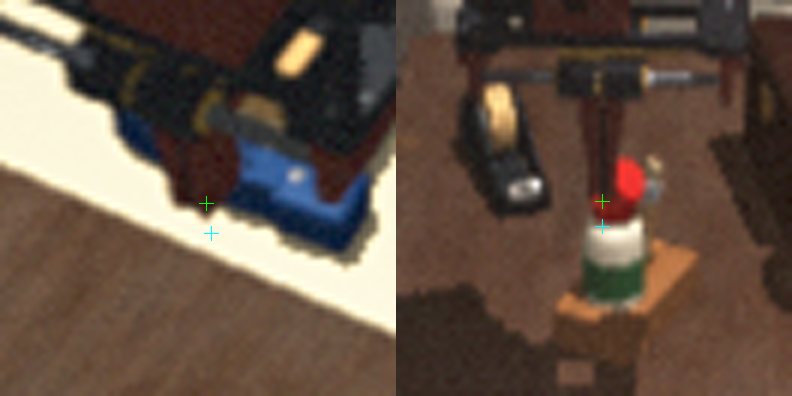

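The crop shows the closed fingertips visibly ending about 3 mm beyond the TCP mark, not 19 mm. My first pass therefore went over the cap without touching it. I'll repeat it lower.

```bash
python3 -m inch '[[[35,49,0,0,0,0,0],[75,49,10,0,0,0,0],[75,49,33,0,0,0,0],[75,49,33,0,0,0,0],[75,49,33,0,0,0,0],[79,40,33,0,0,0,0],[83,32,33,0,0,0,0],[87,24,33,0,0,0,0],[91,16,33,0,0,0,0],[94,8,34,0,0,0,0],[95,5,37,0,0,0,0],[96,3,40,0,0,0,0],[96,2,42,0,0,0,0],[96,2,42,0,0,0,0]]]'
python3 - <<'E'
from cap import *
store('scene_5');store('side_5')
for n in('scene_5','side_5'):
    m,K,M=red(n,B[n.split('_')[0]]);y,x=np.where(m);b=B[n.split('_')[0]];print(n,len(x),x.min()+b[0],x.max()+b[0],y.min()+b[1],y.max()+b[1])
E
```

```text
t: 5.35
ee_pos: [493.7, 390.7, 126.9]
orientation: [2.221, 2.222, -0.001]
ft_force: [0.6, -0.5, 0.9]
width: 0.7
grasp_force: 0.1
scene_5 123 219 233 322 334
side_5 53 330 337 123 131
```

```bash
python3 -m inch '[[[0,0,1,0,0,0,0],[0,0,2,0,0,0,0],[0,0,3,0,0,0,0],[0,0,4,0,0,0,0],[0,0,4,0,0,0,0],[0,0,4,0,0,0,0]]]'
python3 - <<'E'
from cap import *
store('scene_6');store('side_6')
for n in('scene_6','side_6'):
    m,K,M=red(n,B[n.split('_')[0]]);y,x=np.where(m);b=B[n.split('_')[0]];print(n,len(x),x.min()+b[0],x.max()+b[0],y.min()+b[1],y.max()+b[1])
    for th in(0,.2,.4,.9):
        r=render((496,392,-.43,th),K,M,b)>.5;y,x=np.where(r);print('  ',th,x.min()+b[0],x.max()+b[0],y.min()+b[1],y.max()+b[1])
o=status.get_obs();p=o['ee_pos'];out=[]
for n in('scene_6','side_6'):
    f,K,M=load(n);c=proj(K,M,p).astype(int);S=6
    x0,y0=c-[33,33];g=cv2.resize(f[y0:y0+66,x0:x0+66],None,fx=S,fy=S,interpolation=2)
    q=(proj(K,M,p)-[x0,y0]+.5)*S; cv2.drawMarker(g,tuple(q.astype(int).tolist()),(0,255,0),0,14,1);out.append(g)
save('c6.png',np.hstack(out))
E
```

```text
t: 6.05
ee_pos: [494.0, 391.0, 123.3]
orientation: [2.221, 2.221, -0.0]
ft_force: [1.1, 0.5, 0.4]
width: 0.8
grasp_force: 0.0
scene_6 113 219 233 321 334
   0 219 232 319 334
   0.2 219 232 318 334
   0.4 218 232 318 334
   0.9 216 232 315 334
side_6 44 330 336 123 131
   0 330 336 124 131
   0.2 330 336 123 131
   0.4 330 337 123 131
   0.9 330 338 122 131
```

View pics/c6.png

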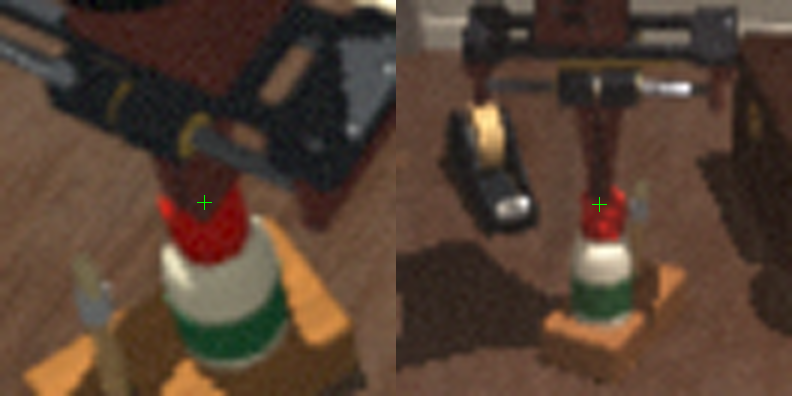

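The cap is now almost shut under the tips, with the red body spanning (160–245,195–260) in the left crop. I'll press until I feel force.

```bash
python3 -m inch '[[[0,0,1,0,0,0,0],[0,0,2,0,0,0,0],[0,0,3,0,0,0,0],[0,0,3,0,0,0,0]]]';python3 -m inch '[[[0,0,1,0,0,0,0],[0,0,2,0,0,0,0],[0,0,3,0,0,0,0],[0,0,3,0,0,0,0]]]'
```

```text
t: 6.55
ee_pos: [493.9, 391.0, 120.2]
orientation: [-2.221, -2.221, 0.0]
ft_force: [-0.0, -0.6, -0.5]
width: 0.8
grasp_force: 0.0
t: 6.95
ee_pos: [493.9, 391.0, 117.2]
orientation: [-2.221, -2.221, 0.0]
ft_force: [-0.2, -0.3, 0.3]
width: 0.5
grasp_force: 0.0
```

Run:
```python
from h import *
store('scene_7');store('side_7')
p=status.get_obs()['ee_pos']
for n,(x0,y0,x1,y1) in(('scene_7',(210,300,245,345)),('side_7',(322,110,345,140))):
    f,K,M=load(n);print(n,'tcp',proj(K,M,p).round(1),'tip19',proj(K,M,p-[0,0,19]).round(1))
    for y in range(y0,y1):
        s=''
        for x in range(x0,x1):
            r,g,b=f[y,x].astype(int)
            s+='R' if r>190 and g<90 else 'r' if r>90 and g<.45*r and b<.45*r else 'W' if min(r,g,b)>120 else '#' if max(r,g,b)<85 and r>1.3*g else 'k' if max(r,g,b)<60 else 'G' if g>r else '.'
        print(y,s)
```

```text
scene_7 tcp [226.9 325.7] tip19 [228.  330.1]
300 ###########################k#kkk..k
301 kk########################kkkkk#...
302 kkkk#####################kkkkkk....
303 kkkkkk###################kkkkk.....
304 kkkkkkkkk###############kkkkk.....k
305 kkkkkkkkkkkk###########kkkkkk.....k
306 kkkk..kkkkkkk#########kkkkkk....#kk
307 kkk..#kkkkkkkkk#k#####kkkkk....#kkk
308 kk..kkkkkkkkkkkkkkk##kkkkk.....kkkk
309 kk.kkkkkkkkkkkkkkkkkkkkkkkk.##kkkkk
310 kkkkkkkkkkkkkkkkkkkkkkkkkkkkkkkkkkk
311 k.k#kkkkkkkkkkkkkkkkkkkkkkkkkkkkkkk
312 kkkkkkkkkkkkkkk...kk###kkkkkkkkkkkk
313 kkkkkkkkkkkkkk....k######kkkkkkk#kk
314 kkkkkkkkkkkkkk...kk###...##kkkkkkkk
315 ....kkkkkkkkk...kkkkkk.....#kkkkkkk
316 .....kkkkkkkk...kkkkkk.....#kkkkkkk
317 ........kkkkk....kkkkGkkk..kkkkkkkk
318 ........#k#kkk..##kkkkkkkk.kkkkkkkk
319 .........###kk######kkkkkkkkkkkkkkk
320 .........#############kk.kkGkkkkkkk
321 ..........##############...kkkkkkkk
322 ..........#############......kkkkkk
323 ..........############r.......kk###
324 ............#########rrr.........##
325 ..........rr#########rrr........###
326 ..........
[... 930 characters left out ...]

115 .......#######.........
116 .......#######.........
117 ........######.........
118 ........######.........
119 ........######.........
120 ........#####..........
121 ........#####..........
122 .........####..........
123 .........####..........
124 .........####r.........
125 #.......r####rr........
126 #......rr####rr........
127 k.......rrrrrrr........
128 k.......rrrrrrr........
129 #.......rrrrrrr........
130 ........#rrrrr.........
131 .........rrrrr.........
132 .......................
133 ..........WWWWW........
134 .........WWWWWWW.......
135 .........WWWWWWW.......
136 .........WWWWWWW..##...
137 ..........WWWWWW..##...
138 ......GG..WWWW.G.###...
139 ......GGGGG.GGGGk###...
```

```bash
python3 -m inch '[[[0,0,-30,0,0,0,0],[-20,0,-60,0,0,0,0],[-60,0,-60,0,0,0,0],[-90,0,-60,0,0,0,0],[-100,0,-60,0,0,0,0],[-100,0,-60,0,0,0,0],[-100,0,-60,0,0,0,0]]]'
python3 - <<'E'
from cap import *
for n in ('wrist_8','side_8','scene_8'): store(n)
print(run(['scene_8','wrist_8'],range(492,501,4),range(388,397,4),np.arange(0,1.5,.15))[:4])
f=load('wrist_8')[0][20:160,250:390];g=load('scene_8')[0][295:355,200:260]
save('c8.png',np.hstack([cv2.resize(i,(399,399),interpolation=2) for i in(f,g)]))
E
```

```text
t: 7.75
ee_pos: [494.4, 291.8, 177.5]
orientation: [-2.222, -2.221, -0.001]
ft_force: [-0.6, 0.7, 0.5]
width: 0.8
grasp_force: 0.0
[(np.float64(1.2121046796592367), 492, 392, np.float64(0.45)), (np.float64(1.2479446259773603), 492, 392, np.float64(0.3)), (np.float64(1.2667376590033843), 492, 392, np.float64(0.6)), (np.float64(1.2737002567394096), 492, 392, np.float64(0.15))]
```

```bash
cat > asc.py <<'E'
from h import *
def asc(n,x0,y0,x1,y1,s=1):
    f=load(n)[0]; h=cv2.cvtColor(f,cv2.COLOR_RGB2HSV).astype(int); print(n,x0,y0)
    for y in range(y0,y1,s):
        t=''
        for x in range(x0,x1,s):
            H,S,V=h[y,x]
            c='#' if V<60 else ('W' if V>150 else 'w') if S<70 else ('R' if V>200 else 'r') if (H<6 or H>172) and S>150 else ('O' if S>190 and V>180 else 'o') if H<18 and S>130 else 'y' if H<35 else 'G' if H<95 else 'B' if H<135 else '.'
            t+=c
        print(y,t)
E
python3 - <<'E'
from asc import *
asc('wrist_8',270,40,370,130,2);asc('scene_8',212,308,242,340);asc('side_8',322,115,345,140)
E
```

```text
wrist_8 270 40
40 yyyyyyyyyyyyyyyyoooooooooooooooooooooooooooooooooo
42 yyyyyyyyyyyyyyyooooooooooooooooooooooooooooooooooo
44 yyyyyyyyyyyyyyyooooooooooooooooooooooooooooooooooo
46 yyyyyyyyyyyyyyoooooooooRRRRooooooooooooooooooooooo
48 yyyyyyyyyyyyyyooooooRRRRRRRRRRoooooooooooooooooooo
50 yyyyyyyyyyyyyyoooooRRRRRRRRRRRRooooooooooooooooooo
52 yyyyyyyyyyyyyyRRRrRRRRRRRRRRRRRRoooooooooooooooooo
54 yyyyyyyyyyyyyoRRRRRRRRRRRRRRRRRRRooooooooooooooooy
56 yyyyyyyyyyyyyrRrRRRRRRRRRRRRRoRooRoooooooooooooooy
58 yyyyyyyyyyyyoRRrRRRRRRRRRRRoooooooRoooooooooooooyy
60 yyyyyyyyyyyyoRRRRRRRRRRRRoooooooooRWooooooooooooyy
62 yyyyyyyyyyyyRRrRRRRRRRRRooooooooooRWyooooooooooyyy
64 yyyyyyyyyyyoRoRRRRRRRRRooooooooooooyWooooooooooyyy
66 yyyyyyyyyyooRRRRRRRRRRooooooooooooooWyooooooooyyyy
68 yyyyyyyyyyyowyRRRRRRRoooooooooooooooWyooooooooyyyy
70 yyyyyyyyyyoyWWoRRRRRooooooooooooooooWWoooooooyyyyy
72 yyyyyyyyyyoyWWoRRRRRRooooooooooooooRyWoooooooyyyyy
74 yyyyyyyyyyoyWWyRRRRRoooooooooooooooRyWooooooyyyyyy
76 yyyyyyyyyooyWWyRRRRoooooooooooooooRRWWooooooyyyyyy
78 yyyyyyyyyyoyWWWRRRRoooooooooooooyyRoWWoooooyyyyyyy
80 yy
[... 2510 characters left out ...]

115 yyyyyyy#####yyyyyyyyyyy
116 yyyyyyyy####yyyyyyyyyyy
117 yyyyyyy####oyyyyyyyyyyy
118 yyyyyyyyy###yyyyyyyyyyy
119 yyyyyyyo###oyyyyyyyyyyy
120 yyyyyyyy###yyyyyyyyyyyy
121 yyyyyyyy###oyyyyyyyyyyy
122 yyyyyyyyy##yyyyyyyyyyyy
123 yyyyyyyy###yryyyyyyyyyy
124 yyyyyyyy###rrRryyyyyyyy
125 yyyyyyyoy##rRRRywwwyyyy
126 yyyyyyyrrrrrRRRywwwyyyy
127 #yyyyyyyrrrrRrRowwwyyyy
128 #yyyyyyyrrrrrrroywwyyyy
129 yyyyyyyyrrrrrrryyyyyyyy
130 yyyyyyyyrrrrrroyyyyyyyy
131 yyyyyyyyyrrrrryWyyyyyyy
132 yyyyyyywwyyyyyWWyyyyyyy
133 yyyyyyyWWWWWWWWWyyyyyyy
134 yyyyyyyWWWWWWWWWyyyyyyy
135 yyyyyyywWWWWWWWWyoooyyy
136 yyyyyywwwWWWWWWWyoooooo
137 yyyyyywwwwWWWWWWyoooooo
138 yyyyyywwwwWWWWwwyoooooo
139 yyyyyyGGwwwwwwGGyoooooo
```

The text map shows the cap almost shut (scene columns 219–233, rows 318–334). I'll press again nearer the lip, down to real resistance.

```bash
python3 -m inch '[[[50,-2,0,0,0,0,0],[90,-3,0,0,0,0,0],[102,-3,0,0,0,0,0],[102,-3,30,0,0,0,0],[102,-3,55,0,0,0,0],[102,-3,60,0,0,0,0],[102,-3,62,0,0,0,0],[102,-3,62,0,0,0,0]]]'; python3 -m inch '[[[0,0,2,0,0,0,0],[0,0,4,0,0,0,0],[0,0,4,0,0,0,0]]]'
```

```text
t: 8.7
ee_pos: [489.6, 393.0, 116.7]
orientation: [-2.22, -2.221, 0.004]
ft_force: [-7.2, -1.6, 13.3]
width: 0.4
grasp_force: 6.4
t: 9.0
ee_pos: [489.7, 393.2, 116.2]
orientation: [-2.22, -2.221, 0.002]
ft_force: [-17.1, -7.1, 39.6]
width: 0.3
grasp_force: 19.8
```

```bash
python3 -m inch '[[[0,0,-30,0,0,0,0],[-20,0,-65,0,0,0,0],[-60,0,-65,0,0,0,0],[-90,0,-65,0,0,0,0],[-102,3,-65,0,0,0,0],[-102,3,-65,0,0,0,0],[-102,3,-65,0,0,0,0]]]'
python3 - <<'E'
from asc import *
for n in ('wrist_9','side_9','scene_9'): store(n)
asc('wrist_9',280,40,360,100,2);asc('scene_9',215,315,237,336);asc('side_9',322,119,340,134)
from cap import circ if False else render
E
python3 - <<'E'
from cap import *
f,K,M=load('wrist_9')
a=np.array([np.cos(-.43),np.sin(-.43),0]);b=np.array([-a[1],a[0],0])
for th in(0,.15,.3):
  e=-np.cos(th)*a+np.sin(th)*u;nn=np.sin(th)*a+np.cos(th)*u
  for n,KM in(('wrist_9',load('wrist_9')[1:]),('scene_9',load('scene_9')[1:])):
    q=np.array([proj(*KM,np.array([496,392,113])+14.5*a+14.5*e+10*nn+14.5*(np.cos(t)*e+np.sin(t)*b)) for t in T.ravel()]);print(th,n,q.min(0).round(1),q.max(0).round(1))
E
```

```text
t: 9.7
ee_pos: [494.4, 291.7, 176.5]
orientation: [-2.222, -2.221, -0.001]
ft_force: [0.3, 0.3, 0.3]
width: 0.6
grasp_force: 0.0  File "<stdin>", line 4
    from cap import circ if False else render
                         ^^
SyntaxError: invalid syntax
Traceback (most recent call last):
  File "h.py", line 21, in load
    d=np.load('pics/'+n+'.npz'); return d['f'],d['K'],d['M']
FileNotFoundError: [Errno 2] No such file or directory: 'pics/wrist_9.npz'
```

Run:
```python
from asc import *
for n in ('wrist_9','side_9','scene_9'): store(n)
asc('wrist_9',280,40,360,100,2);asc('scene_9',215,315,237,336);asc('side_9',322,119,340,134)
from cap import T,u
a=np.array([np.cos(-.43),np.sin(-.43),0]);b=np.array([-a[1],a[0],0])
for th in(0,.15,.3):
  e=-np.cos(th)*a+np.sin(th)*u;nn=np.sin(th)*a+np.cos(th)*u
  for n in('wrist_9','scene_9'):
    q=np.array([proj(*load(n)[1:],np.array([496,392,113])+14.5*a+14.5*e+10*nn+14.5*(np.cos(t)*e+np.sin(t)*b)) for t in T.ravel()]);print(th,n,q.min(0).round(1),q.max(0).round(1))
```

```text
wrist_9 280 40
40 yyyyyyyyyyyooooooooooooooooooooooooooooo
42 yyyyyyyyyyoooooooooooooooooooooooooooooo
44 yyyyyyyyyyoooooooooooooooooooooooooooooo
46 yyyyyyyyyooooooooRRRRRRooooooooooooooooo
48 yyyyyyyyyooooooRRRRRRRRRRRoooooooooooooo
50 yyyyyyyyyoRooRRRRRRRRRRRRRRooooooooooooo
52 yyyyyyyyyRRRRRRRRRRRRRRRRRRRoooooooooooo
54 yyyyyyyyoRRRRRRRRRRRRRRRRRRRoooooooooooo
56 yyyyyyyyRRrRRRRRRRRRRRRRRRRRRooooooooooo
58 yyyyyyyoRRRRRRRRRRRRRRRRRRRRRRoooooooooo
60 yyyyyyyrRRRRRRRRRRRRRRRRRRRooRWooooooooo
62 yyyyyyoRRrRRRRRRRRRRRRRRRooooRWyoooooooo
64 yyyyyyoRRRRRRRRRRRRRRRRoooooooyWoooooooo
66 yyyyyooRRRRRRRRRRRRRRooooooooooWyooooooo
68 yyyyyyywWRRRRRRRRRRRooooooooooRWyooooooo
70 yyyyooywWRRRRRRRRRRooooooooooooWWooooooo
72 yyyyyoywWRRRRRRRRRRoooooooooooRyWooooooo
74 yyyyooywWoRRRRRRRRRoooooooooooRoWooooooy
76 yyyoooywWyRRRRRRRRoooooooooooRRWWooooooy
78 yyyoooywWWRRRRRRRooooooooooooRyWWoooooyy
80 yyooooywWWyRRRRRooooooooooooRRWWWoooooyy
82 yyoooyywWWWrRRRRRoooooooooooRRWWWooooyyy
84 yooooyywWWWyRRRRoooooooooooRoyWWyooooyyy
86 yooooooyWWWWyRRRooooooooooRRRWWWooooyyyy
88 oooooyyywWWWWyrRRoooooooRr
[... 715 characters left out ...]
yyyyWWyrrrrrrrrrrywwW
333 yyyyyWWWyrrrrrrrroywww
334 yyyyyWWWWyrrrrryywwwww
335 yyyyyWWWWwyyyywwwwwwww
side_9 322 119
119 yyyyyyyo###yyyyyyy
120 yyyyyyyyy##yyyyyyy
121 yyyyyyyy###yyyyyyy
122 yyyyyyyy###yyyyyyy
123 yyyyyyyyy##ooyyyyy
124 yyyyyyyyy##orRryyy
125 yyyyyyyyy##rRRRyww
126 yyyyyyyro##rRRRyww
127 #yyyyyyyrrrrRRRoww
128 #yyyyyyyrrrrrrroyw
129 #yyyyyyyrrrrrrryyy
130 yyyyyyyyrrrrrroyyo
131 yyyyyyyyyrrrrryyyy
132 yyyyyyywyyyyyyWWyy
133 yyyyyyyWWWWWWWWWyy
0 wrist_9 [296.6  42.2] [340.   88.9]
0 scene_9 [218.9 318.6] [232.2 330.3]
0.15 wrist_9 [298.7  42.4] [342.   89.8]
0.15 scene_9 [218.4 318. ] [231.5 328.9]
0.3 wrist_9 [301.7  43. ] [344.   90.8]
0.3 scene_9 [218.  317.5] [230.8 327.4]
```

```bash
python3 -m inch '[[[50,0,0,0,0,0,0],[90,-1,0,0,0,0,0],[102,-1,0,0,0,0,0],[102,-1,30,0,0,0,0],[102,-1,52,0,0,0,0],[102,-1,57,0,0,0,0],[102,-1,59,0,0,0,0],[102,-1,60,0,0,0,0],[102,-1,60,0,0,0,0]]]'; python3 -m inch '[[[0,0,2,0,0,0,0],[0,0,3,0,0,0,0],[0,0,3,0,0,0,0]]]'
```

```text
t: 10.75
ee_pos: [493.3, 393.2, 117.1]
orientation: [2.221, 2.221, 0.002]
ft_force: [0.1, -0.9, 0.6]
width: 0.4
grasp_force: 0.0
t: 11.05
ee_pos: [493.6, 393.5, 116.6]
orientation: [2.221, 2.221, 0.003]
ft_force: [-6.3, -4.8, 20.4]
width: 0.3
grasp_force: 10.4
```

```bash
python3 -m inch '[[[0,0,-45,0,0,0,0],[0,0,-75,0,0,0.1,0],[-40,-4,-75,0,0,0.24,0],[-80,-8,-75,0,0,0.38,0],[-125,-12,-75,0,0,0.52,0],[-170,-17,-75,0,0,0.66,50],[-215,-22,-75,0,0,0.8,100],[-260,-26,-75,0,0,0.94,100],[-305,-30,-75,0,0,1.08,100],[-350,-35,-75,0,0,1.22,100],[-390,-39,-75,0,0,1.36,100],[-420,-42,-75,0,0,1.5,100],[-420,-42,-75,0,0,1.521,100],[-420,-42,-75,0,0,1.521,100],[-420,-42,-75,0,0,1.521,100]]]'
python3 - <<'E'
from asc import *
store('wrist_10'); o=status.get_obs(); print(R(o['orientation']).round(3),o['qpos'].round(2))
f,K,M=load('wrist_10'); p=o['ee_pos'];print(p,-M[:3,:3].T@M[:3,3])
for n,q in(('tcp',p),('tip',p-[0,0,19]),('gripback',(452,-56,15)),('trigfront',(452,2,15))): print(n,proj(K,M,q).round())
save('c10.png',f)
E
```

```text
t: 12.55
ee_pos: [451.4, -26.4, 188.6]
orientation: [-3.14, -0.081, -0.001]
ft_force: [-0.2, 0.2, -0.1]
width: 77.1
grasp_force: 0.0
[[ 0.999  0.052  0.001]
 [ 0.052 -0.999  0.   ]
 [ 0.001 -0.    -1.   ]] [-0.08  0.21  2.02  0.    0.91  1.43]
[451.30563829 -26.16822158 188.53273295] [522.95681418 -23.34616028 357.70960468]
tcp [316. 240.]
tip [316. 228.]
gripback [343. 180.]
trigfront [292. 177.]
```

View pics/c10.png

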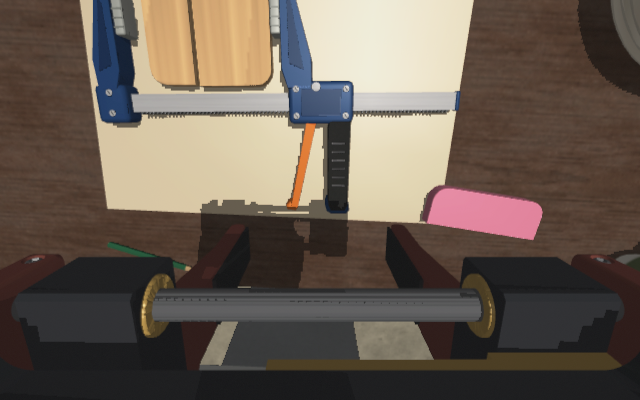

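The wrist view shows the trigger running from (310,125) to (294,207) and the grip at (338,125–205), with the predicted finger points on their outer faces. The open fingers straddle both and the pink piece is clear of them. I'll lower by feel.

```bash
python3 -m inch '[[[0,0,40,0,0,0,100],[0,0,80,0,0,0,100],[0,0,120,0,0,0,100],[0,0,150,0,0,0,100],[0,0,160,0,0,0,100],[0,0,162,0,0,0,100],[0,0,162,0,0,0,100]]]'
python3 - <<'E'
from asc import *
store('wrist_11');store('scene_11');store('side_11')
asc('wrist_11',180,100,460,260,4)
p=status.get_obs()['ee_pos']
for n in('scene_11','side_11','wrist_11'):
  for d in(-44,44):
    print(n,d,[proj(*load(n)[1:],p+[0,d,z]).round(1).tolist() for z in(0,-19)])
E
```

```text
t: 13.3
ee_pos: [451.7, -26.6, 27.0]
orientation: [3.141, 0.08, 0.001]
ft_force: [0.1, 0.1, 0.5]
width: 88.0
grasp_force: 0.0
wrist_11 180 100
100 WWWWWWWWWWWWWWWWWWWWWBBBBBBBBBBBBBBBBBBBBBBBBBBBBBBBWWWWWWWWWWWWWWWWWW
104 WWWWWWWWWWWWWWWWWWWWWBBBBBBBBBBBBBBBBBBBBBBBBBBBBBBBWWWWWWWWWWWWWWWWWW
108 WWWWWWWWWWWWWWWWWWWWWBBBBBBBBBBBBBBBBBBBBBBBBBBBBBBBwwwwwwwwwwwwwwwwww
112 #w#w#w##w#w#w#ww#w#w#BBBBBBBBBBBBBBBBBBBBBBBBBBBwBBBw#w#w#ww#w#w#w##w#
116 wwwwwwwwwwwwwwwwwwwwwBBwWWBBBBBBBBBBBBBBBBBBBBBWwWBBwWwwWwWwwWwwwwwwww
120 WWWwWwWWwWwWWwWWWWwWwBBWwWBBBBBBBBBBBBBBBBBBBBBWWWBBWWWWWWWWWWWWWWWWWW
124 WWWWWWWWWWWWWWWWWWWWWBBwwBBBBBBBBBBBBBBBBBBBBBBBwBBBWWWWWWWWWWWWWWWWWW
128 WWWWWWWWWWWWWWWWWWWWWBBBBBBBBBBBBBBBBBBBBBBBBBBBBBBWWWWWWWWWWWWWWWWWWW
132 WWWWWWWWWWWWWWWWWWWWWw#BBBBBBwBBBBBB###############WWWWWWWWWWWWWWWWWWW
136 WWWWWWWWWWWWWWWWWWWWWwwwwwwwwOOOOOwwwww############WWWWWWWWWWWWWWWWWWW
140 WWWWWWWWWWWWWWWWWWWWWWWwwwwwwOOOOowwWww############WWWWWWWWWWWWWWWWWWW
144 WWWWWWWWWWWWWWWWWWWWWWWWWWWWyOOOOWWWWww###########wWWWWWWWWWWWWWWWWWWW
148 WWWWWWWWWWWWWWWWWWWWWWWWWWWWoOOOOWWWWww###########wWW
[... 1613 characters left out ...]
wWWwwwwwyoooWWWWWWwwwww##########wwwww#######WWWWWWWWW
240 wwwwwwww#######wwwwwwwwwoooowwwwwwwwwww##########wwwww########WWWWWWWW
244 wwwwwww########wwwwwwwwwooOOwwwwwwwwwww##########wwwww#########WWWWWWW
248 wwwwww#########wwwwwwwwwoooowwwwwwwwwww##########wwwww##########WWWWWW
252 wwwww###########wwwwwwwwoooywwwwwwWWWww##########wwwww###########WWWWW
256 wwwy############wwwwwwwoooowwwwwwwWWWw###########wwwww############WWWW
scene_11 -44 [[331.8, 220.6], [331.7, 224.9]]
scene_11 44 [[318.5, 241.5], [318.4, 245.8]]
side_11 -44 [[313.9, 219.9], [314.1, 223.9]]
side_11 44 [[315.9, 203.0], [316.0, 206.9]]
wrist_11 -44 [[392.0, 242.9], [385.2, 231.0]]
wrist_11 44 [[241.3, 235.7], [248.3, 224.4]]
```

Several cues (the cap press, and the finger spacing in the wrist view) put the real tips about 6 mm behind the reported TCP. I'll lower step by step, watching the force.

```bash
python3 -m inch '[[[0,0,5,0,0,0,100],[0,0,9,0,0,0,100],[0,0,9,0,0,0,100]]]'; python3 -m inch '[[[0,0,4,0,0,0,100],[0,0,8,0,0,0,100],[0,0,8,0,0,0,100]]]'
```

```text
t: 13.75
ee_pos: [450.7, -27.0, 17.1]
orientation: [-3.141, -0.078, 0.001]
ft_force: [0.1, 0.7, -0.1]
width: 87.9
grasp_force: 0.0
t: 14.05
ee_pos: [450.6, -27.0, 8.8]
orientation: [-3.141, -0.078, 0.002]
ft_force: [0.0, 0.3, 1.1]
width: 88.1
grasp_force: 0.0
```

```bash
python3 -m inch '[[[0,0,4,0,0,0,100],[0,0,7,0,0,0,100],[0,0,7,0,0,0,100]]]'; python3 -m inch '[[[0,0,2,0,0,0,100],[0,0,2,0,0,0,100]]]'; python3 -m inch '[[[0,0,0,0,0,0,10],[0,0,0,0,0,0,10],[0,0,0,0,0,0,10],[0,0,0,0,0,0,10],[0,0,0,0,0,0,10],[0,0,0,0,0,0,10],[0,0,0,0,0,0,10],[0,0,0,0,0,0,10],[0,0,0,0,0,0,10],[0,0,0,0,0,0,10]]]'; python3 -c "
from h import *
store('wrist_12')"
```

```text
t: 14.35
ee_pos: [450.7, -26.9, 1.9]
orientation: [-3.141, -0.078, 0.001]
ft_force: [0.4, -0.3, 0.2]
width: 87.8
grasp_force: 0.0
t: 14.55
ee_pos: [450.9, -27.0, 0.2]
orientation: [-3.141, -0.078, 0.0]
ft_force: [0.1, -0.5, 0.4]
width: 87.9
grasp_force: 0.0
t: 15.55
ee_pos: [449.5, -27.6, 0.4]
orientation: [3.14, 0.077, -0.004]
ft_force: [-4.6, -8.3, 4.2]
width: 30.1
grasp_force: 30.0
```

Run:
```python
from asc import *
asc('wrist_12',0,0,1,1)
f,K,M=load('wrist_10')
g=cv2.cvtColor(f,cv2.COLOR_RGB2GRAY).astype(int); s=cv2.cvtColor(f,cv2.COLOR_RGB2HSV)[:,:,1]
for y in(6,16,26):
  print(y,'far',' '.join(f'{g[y,x]}/{s[y,x]}' for x in range(112,152)));print('  crack',g[y,184:202].tolist());print('  near',' '.join(f'{g[y,x]}/{s[y,x]}' for x in range(264,292)))
print([ (z,ray(K,M,(100,16),z).round(1),ray(K,M,(300,16),z).round(1)) for z in(27,18)])
```

```text
wrist_12 0 0
0 y
6 far 144/14 151/13 153/15 153/13 152/13 155/15 157/15 152/13 137/13 113/13 78/13 79/13 78/16 78/10 78/13 77/16 76/13 77/13 77/13 76/17 86/23 139/50 199/59 199/60 199/59 199/59 200/59 200/59 199/60 196/75 187/113 188/112 191/112 192/110 192/111 188/112 181/115 172/116 168/116 165/117
  crack [171, 166, 163, 146, 77, 78, 76, 102, 178, 170, 171, 170, 169, 169, 168, 168, 168, 170]
  near 178/115 180/115 181/115 178/115 155/113 100/29 150/12 156/13 157/14 159/13 160/13 162/13 163/12 163/12 148/12 70/90 95/119 95/119 95/119 95/119 96/120 96/117 89/112 85/100 85/100 85/100 86/100 93/109
16 far 57/29 114/7 146/14 145/12 146/12 148/14 151/13 153/13 153/12 143/14 130/12 68/15 80/16 80/13 79/10 78/10 77/13 77/13 77/13 77/13 75/13 76/13 105/41 191/60 199/59 199/59 200/59 200/59 200/59 200/59 198/66 188/109 189/112 190/112 188/112 184/114 180/115 175/115 172/115 169/116
  crack [175, 171, 168, 164, 147, 68, 78, 76, 103, 179, 172, 172, 171, 171, 171, 171, 171, 169]
  near 179/115 181/115 181/115 183/114 181/113 88/58 141/13 156/13 157/13 159/13 162/14 163/14 164/14 165/12 156/11 115/19 94/121 94/122 96/119 96/118 97/119 98/118 94/117 79/105 84/102 84/103 85/101 86/99
26 far 48/150 58/66 98/8 123/16 125/14 125/14 126/14 126/14 127/16 128/14 126/12 110/11 114/11 81/16 81/16 80/13 79/13 79/13 79/13 78/16 77/10 76/13 77/13 78/16 86/37 119/59 200/59 200/59 200/60 200/59 201/59 199/64 189/90 179/115 179/115 179/116 181/114 181/115 178/116 175/117
  crack [178, 175, 172, 169, 165, 148, 79, 79, 76, 105, 182, 173, 174, 174, 174, 173, 172, 172]
  near 179/115 180/114 182/114 183/114 177/116 127/112 86/26 143/12 168/12 172/13 176/13 180/13 184/12 187/14 177/13 115/7 74/123 95/119 95/118 95/119 96/117 96/120 96/117 85/111 85/100 84/103 85/101 86/100
[(27, array([601.3, 188.5,  27. ]), array([611.3,  -2.1,  27. ])), (18, array([603.5, 194.2,  18. ]), array([613.7,  -1.5,  18. ]))]
```

From the wrist picture, the pad-face distance is 139.4 mm, so there are about 19.4 mm to go. The board measures 123 mm with the crack, which confirms the scale. Seven strokes of 4 mm should squeeze each pad about 4 mm. I'll do stroke 2 and check the bar's travel in the scene view.

```bash
cat > bar.py <<'E'
from h import *
import sys
# far-jaw shift along the bar between scene/side images, mm
def shift(cam_,a,b,c,half):
    f,K,M=load(f'{cam_}_{a}');g=load(f'{cam_}_{b}')[0]
    u=proj(K,M,c); x,y=u.round().astype(int)
    G=lambda i:cv2.resize(cv2.cvtColor(i[y-40:y+40,x-40:x+40],cv2.COLOR_RGB2GRAY),None,fx=8,fy=8,interpolation=2)
    A,B=G(f),G(g);h=half*8;t=A[320-h:320+h,320-h:320+h]
    r=cv2.matchTemplate(B,t,cv2.TM_CCOEFF_NORMED);_,v,_,l=cv2.minMaxLoc(r);d=(np.array(l)-(320-h))/8
    J=np.array([proj(K,M,np.add(c,(-.05*1,1,0)))-u,proj(K,M,np.add(c,(1,0.05,0)))-u]).T
    return np.linalg.solve(J,d).round(1).tolist(),round(v,3)
def rep(a,b):
    for n in('scene','side'): print(n,'farjaw',shift(n,a,b,(560,190,20),9 if n=='scene' else 7),'head',shift(n,a,b,(545,-15,25),5))
E
python3 -c "
from h import *
store('scene_12');store('side_12')
from bar import *
rep(11,12)"
python3 -m inch '[[[0,0,0,0,0,0,100],[0,0,0,0,0,0,100],[0,-4,0,0,0,0,100],[0,-4,0,0,0,0,100],[0,-4,0,0,0,0,100],[0,-4,0,0,0,0,100],[0,-4,0,0,0,0,100],[0,-4,0,0,0,0,100],[0,-4,0,0,0,0,100]]]'
python3 -m inch '[[[0,4,0,0,0,0,10],[0,4,0,0,0,0,10],[0,4,0,0,0,0,10],[0,4,0,0,0,0,10],[0,4,0,0,0,0,10],[0,4,0,0,0,0,10],[0,4,0,0,0,0,10],[0,4,0,0,0,0,10],[0,4,0,0,0,0,10],[0,4,0,0,0,0,10]]]'
python3 -c "
from h import *
store('scene_13');store('side_13')
from bar import *
rep(12,13)"
```

```text
scene farjaw ([-0.2, 8.7], 0.939) head ([8.5, 1.2], 0.983)
side farjaw ([-0.8, 18.5], 0.955) head ([9.1, 1.9], 0.938)
t: 16.6
ee_pos: [450.5, -23.1, 0.3]
orientation: [3.141, 0.078, -0.001]
ft_force: [0.3, 0.8, -0.1]
width: 87.7
grasp_force: 0.0
t: 17.6
ee_pos: [450.1, -27.6, 0.3]
orientation: [3.14, 0.077, -0.003]
ft_force: [-3.2, -6.3, 1.0]
width: 29.6
grasp_force: 30.3
scene farjaw ([-2.0, -1.5], 0.905) head ([0.9, 2.0], 0.996)
side farjaw ([-2.4, -0.1], 0.978) head ([1.3, 2.2], 0.969)
```

```bash
for i in 3 ; do python3 -m inch '[[[0,0,0,0,0,0,100],[0,0,0,0,0,0,100],[0,-4,0,0,0,0,100],[0,-4,0,0,0,0,100],[0,-4,0,0,0,0,100],[0,-4,0,0,0,0,100],[0,-4,0,0,0,0,100],[0,-4,0,0,0,0,100],[0,-4,0,0,0,0,100],[0,0,0,0,0,0,10],[0,0,0,0,0,0,10],[0,0,0,0,0,0,10],[0,0,0,0,0,0,10],[0,0,0,0,0,0,10],[0,0,0,0,0,0,10],[0,0,0,0,0,0,10],[0,0,0,0,0,0,10],[0,0,0,0,0,0,10],[0,0,0,0,0,0,10]]]'; done
python3 -c "
from h import *
store('scene_14');store('side_14')
from bar import *
rep(13,14)"
python3 -m inch '[[[0,0,0,0,0,0,100],[0,0,0,0,0,0,100],[0,-4,0,0,0,0,100],[0,-4,0,0,0,0,100],[0,-4,0,0,0,0,100],[0,-4,0,0,0,0,100],[0,-4,0,0,0,0,100],[0,-4,0,0,0,0,100],[0,-4,0,0,0,0,100],[0,0,0,0,0,0,10],[0,0,0,0,0,0,10],[0,0,0,0,0,0,10],[0,0,0,0,0,0,10],[0,0,0,0,0,0,10],[0,0,0,0,0,0,10],[0,0,0,0,0,0,10],[0,0,0,0,0,0,10],[0,0,0,0,0,0,10],[0,0,0,0,0,0,10]]]'
python3 -c "
from h import *
store('scene_15');store('side_15')
from bar import *
rep(14,15)"
```

```text
t: 19.6
ee_pos: [450.0, -27.6, 0.3]
orientation: [3.14, 0.077, -0.003]
ft_force: [-4.1, -5.4, 2.6]
width: 28.9
grasp_force: 30.4
scene farjaw ([-2.1, -1.8], 0.898) head ([-0.0, 2.4], 0.993)
side farjaw ([-1.6, -0.0], 0.941) head ([0.7, 2.2], 0.953)
t: 21.6
ee_pos: [450.1, -27.6, 0.3]
orientation: [3.14, 0.077, -0.003]
ft_force: [-4.2, -5.8, 1.2]
width: 28.7
grasp_force: 30.3
scene farjaw ([-2.3, -0.2], 0.959) head ([1.2, 2.6], 0.998)
side farjaw ([-0.0, 0.0], 0.955) head ([0.7, 2.2], 0.958)
```

```bash
python3 -m inch '[[[0,0,0,0,0,0,100],[0,0,0,0,0,0,100],[0,-4,0,0,0,0,100],[0,-4,0,0,0,0,100],[0,-4,0,0,0,0,100],[0,-4,0,0,0,0,100],[0,-4,-40,0,0,0,100],[5,-4,-80,0,0,0,100],[5,0,-120,0,0,0,100],[5,0,-160,0,0,0,100],[5,0,-188,0,0,0,100],[5,0,-188,0,0,0,100],[5,0,-188,0,0,0,100],[5,0,-188,0,0,0,100]]]'
python3 - <<'E'
from asc import *
store('wrist_16'); print(status.get_obs()['ee_pos'].round(1))
asc('wrist_16',80,0,360,60,3)
f,K,M=load('wrist_16');g=cv2.cvtColor(f,cv2.COLOR_RGB2HSV)
for y in(4,14,24):
  print(y,'far',' '.join(f'{g[y,x,2]}/{g[y,x,1]}' for x in range(110,165)));print('  near',' '.join(f'{g[y,x,2]}/{g[y,x,1]}' for x in range(255,300)))
E
```

```text
t: 23.1
ee_pos: [454.9, -26.7, 187.1]
orientation: [-3.14, -0.078, 0.004]
ft_force: [1.1, -0.6, -0.5]
width: 87.8
grasp_force: 0.0
[454.8 -26.7 186.9]
wrist_16 80 0
0 WWWWWWBBBBBBBwwwwwwyyyyyyyyyyyyyyyyyyyyyyyyyyyyyyyyyyyyyyyyyyWWwBBBBBBWWWWWWWWWWWWWWWWWWWWWWWW
3 WWWWWWBBBBBBBwWWwwwyyyyyyyyyyyyyyyyyyyyyyyyyyyyyyyyyyyyyyyyyyWWwBBBBBBWWWWWWWWWWWWWWWWWWWWWWWW
6 WWWWWWBBBBBBBwWWwwwyyyyyyyyyyyyyyyyyyyyyyyyyyyyyyyyyyyyyyyyyyWWwBBBBBBwWWWWWWWWWWWWWWWWWWWWWWW
9 WWWWWWBBBBBBBwwwwwwyyyyyyyyyyyyyyyyyyyyyyyyyyyyyyyyyyyyyyyyyyWWwBBBBBBBWWWWWWWWWWWWWWWWWWWWWWW
12 WWWWWWBBBBBBBwWWwwwwyyyyyyyyyyyyyyyyyyyyyyyyyyyyyyyyyyyyyyyyyWWwBBBBBBBWWWWWWWWWWWWWWWWWWWWWWW
15 WWWWWWBBBB#BBBWWWwwwyyyyyyyyyyyyyyyyyyyyyyyyyyyyyyyyyyyyyyyyyWWwBBBBBBBWWWWWWWWWWWWWWWWWWWWWWW
18 WWWWWWBBBBBBB##wwwwwyyyyyyyyyyyyyyyyyyyyyyyyyyyyyyyyyyyyyyyyyWWwBBBBBBBWWWWWWWWWWWWWWWWWWWWWWW
21 yWWWWWBBBBBBB####wwwyyyyyyyyyyyyyyyyyyyyyyyyyyyyyyyyyyyyyyyyyWWwBBBBBBBwWWWWWWWWWWWWWWWWWWWWWW
24 yWWWWWBBBBBBB######wyyyyyyyyyyyyyyyyyyyyyyyyyyyyyyyyyyyyyyyyywwwBBBBBBBBWWWWWWWWWWWWWWWWWWWWWW
27 yWWWWwBBBBBBB######wyyyyyyyyyyyyyyyyyyyyyyyyyyyyyyyyyy
[... 2611 characters left out ...]
83/160 59/147 52/152 52/147 53/144 52/147 51/150 52/142 52/147 51/145 47/146 46/144 44/139 44/139 44/133 45/113 57/13 94/54 94/52 94/52 111/71 177/107 214/116 216/115 216/115 218/115 218/115 215/115 213/116 209/115 206/115 205/116 208/116 210/117 210/117 211/116 211/116 210/115 210/117 209/116 209/116 211/116 212/115 213/116 213/116 213/115 212/117
  near 216/115 216/115 217/115 218/115 219/114 209/112 99/18 112/16 115/13 117/13 119/13 123/12 128/14 123/10 79/61 134/124 134/124 135/125 135/123 135/123 136/124 135/123 123/114 112/105 113/104 113/106 113/106 113/104 113/104 115/104 116/106 124/117 141/116 142/117 142/117 143/116 143/116 141/116 118/123 118/32 237/37 237/38 237/37 237/37 237/37
```

The pad faces are now about 124.2 mm apart, so 15–16 mm has been drawn in four strokes and about 4 mm is left. Stroke 5 should just touch; strokes 6 and 7 should squeeze the pads about 2 mm and then 4 mm. I'll go down for stroke 5.

```bash
python3 -m inch '[[[3,0,45,0,0,0,100],[3,0,90,0,0,0,100],[3,0,135,0,0,0,100],[3,0,165,0,0,0,100],[3,0,180,0,0,0,100],[3,0,187,0,0,0,100],[3,0,187,0,0,0,100],[3,0,187,0,0,0,10],[3,0,187,0,0,0,10],[3,0,187,0,0,0,10],[3,0,187,0,0,0,10],[3,0,187,0,0,0,10],[3,0,187,0,0,0,10],[3,0,187,0,0,0,10],[3,0,187,0,0,0,10],[3,0,187,0,0,0,10],[3,0,187,0,0,0,10]]]'
python3 -m inch '[[[0,0,0,0,0,0,100],[0,0,0,0,0,0,100],[1,-4,0,0,0,0,100],[2,-4,0,0,0,0,100],[2,-4,0,0,0,0,100],[2,-4,0,0,0,0,100],[2,-4,0,0,0,0,100],[2,-4,0,0,0,0,100],[2,-4,0,0,0,0,100],[2,0,0,0,0,0,10],[2,0,0,0,0,0,10],[2,0,0,0,0,0,10],[2,0,0,0,0,0,10],[2,0,0,0,0,0,10],[2,0,0,0,0,0,10],[2,0,0,0,0,0,10],[2,0,0,0,0,0,10],[2,0,0,0,0,0,10],[2,0,0,0,0,0,10]]]'
```

```text
t: 24.85
ee_pos: [459.2, -27.8, 1.8]
orientation: [3.14, 0.078, 0.001]
ft_force: [-2.8, -8.8, 7.4]
width: 29.8
grasp_force: 29.9
t: 26.75
ee_pos: [460.3, -27.3, 1.3]
orientation: [3.14, 0.078, -0.002]
ft_force: [-2.8, -6.7, 2.0]
width: 29.7
grasp_force: 29.5
```

Now a check from above after stroke 6, to measure the pad squeeze.

```bash
python3 -m inch '[[[0,0,0,0,0,0,100],[0,0,0,0,0,0,100],[0,-4,0,0,0,0,100],[0,-4,0,0,0,0,100],[0,-4,0,0,0,0,100],[0,-4,0,0,0,0,100],[0,-4,-40,0,0,0,100],[0,-4,-80,0,0,0,100],[0,0,-120,0,0,0,100],[0,0,-160,0,0,0,100],[0,0,-186,0,0,0,100],[0,0,-186,0,0,0,100],[0,0,-186,0,0,0,100],[0,0,-186,0,0,0,100]]]'
python3 - <<'E'
from asc import *
store('wrist_17'); print(status.get_obs()['ee_pos'].round(1))
f,K,M=load('wrist_17');g=cv2.cvtColor(f,cv2.COLOR_RGB2HSV)
for y in(8,16,24,32):
  print(y,'far',' '.join(f'{g[y,x,2]}/{g[y,x,1]}' for x in range(112,150)));print('  crack',g[y,175:200,2].tolist());print('  near',' '.join(f'{g[y,x,2]}/{g[y,x,1]}' for x in range(250,278)))
asc('wrist_17',260,100,380,250,4)
E
```

```text
t: 28.15
ee_pos: [459.8, -26.4, 186.0]
orientation: [-3.14, -0.078, 0.004]
ft_force: [-0.5, 0.2, -1.0]
width: 87.9
grasp_force: 0.0
[459.8 -26.4 185.8]
8 far 83/157 77/40 142/11 156/13 158/15 159/14 161/13 164/14 166/14 160/14 142/14 107/10 79/13 79/10 71/14 94/43 164/100 224/113 225/112 227/111 228/111 228/111 226/112 222/113 217/115 208/115 200/116 202/116 204/115 205/116 205/116 205/116 204/116 205/116 204/115 203/117 205/116 207/116
  crack [159, 205, 207, 206, 205, 204, 205, 204, 204, 204, 207, 209, 214, 216, 218, 216, 214, 211, 209, 209, 212, 212, 212, 212, 212]
  near 213/113 155/74 146/12 171/13 177/16 180/13 187/12 194/13 188/12 106/111 130/129 130/127 130/126 131/127 131/128 128/128 109/122 107/112 107/110 108/111 107/110 109/110 116/112 135/121 135/121 136/120 137/121 137/121
16 far 102/165 98/161 68/116 86/18 126/14 126/14 121/15 123/15 133/13 133/13 133/13 126/12 124/14 68/11 82/12 81/13 94/38 161/93 224/113 226/113 227/111 228/111 228/111 223/113 215/116 207/116 204/116 202/116 203/116 206/115 208/116 207/116 207/116 207/116 206/115 205/116 205/117 206/116
  crack [184,
[... 2275 characters left out ...]

172 WWWWWWOOyWWWWw#www#WWWWWWWWWWW
176 WWWWWWOOWWWWWw#####WWWWWWWWWWW
180 WWWWWWOOWWWWWw#www#WWWWWWWWWWW
184 WWWWWWOOWWWWWw#####WWWWWWWWWWW
188 WWWWWoOoWWWWWw#####WWWWWWWWWWW
192 WWWWWoOyWWWWWw#####WWWWWWWWWWW
196 WWWWyOOWWWWWWw#####wWWWWWWWWWW
200 WWWWoOOWWWWWWwB####BwWWWWWWWWW
204 WWwwOOoWWWWWWwB#####wwwWWWWWWW
208 wwwwwwwwwwwwwww####wwwwWWWWWWW
212 wwwwwWWWWWWWWWwwwwwwwwwWWWWWWW
216 wwwwwwwwwwwwwwwwwwwwwwWWWWWWWW
220 wwwwwwwwwWWWWWwwwwwwwwwWWWWWWW
224 #########yWWWWwwwwwwwwwWWWWWWW
228 #########yyyyy#########yyyyyyy
232 ##########yyyy#########yyyyyyy
236 ############yy########yyyyyyyy
240 ###########yyy########yyyyyyyy
244 ######################yyyyyyyy
248 ######################yyyyyyyy
```

The pads are both in touch now (face distance 119.9 mm) and the crack line is gone. The bar has travelled about 22 mm relaxed, so each pad is squeezed about 1.3 mm. One more full stroke brings each pad to about 3.3–4.3 mm out of 6, so stroke 7 is the last and will be held.

```bash
python3 -m inch '[[[2,0,45,0,0,0,100],[2,0,90,0,0,0,100],[2,0,135,0,0,0,100],[2,0,165,0,0,0,100],[2,0,180,0,0,0,100],[2,0,185,0,0,0,100],[2,0,185,0,0,0,100],[2,0,185,0,0,0,10],[2,0,185,0,0,0,10],[2,0,185,0,0,0,10],[2,0,185,0,0,0,10],[2,0,185,0,0,0,10],[2,0,185,0,0,0,10],[2,0,185,0,0,0,10],[2,0,185,0,0,0,10],[2,0,185,0,0,0,10],[2,0,185,0,0,0,10],[2,0,185,0,0,0,10],[2,0,185,0,0,0,10]]]'
python3 - <<'E'
from asc import *
store('wrist_18');store('scene_18');store('side_18')
asc('wrist_18',140,0,400,150,5)
asc('scene_18',215,315,237,336)
f,K,M=load('wrist_18');g=cv2.cvtColor(f,cv2.COLOR_RGB2HSV)
for y in(2,10): print(y,' '.join(f'{x}:{g[y,x,2]}/{g[y,x,1]}' for x in range(180,250,1)))
E
```

```text
t: 30.1
ee_pos: [462.4, -27.2, 2.7]
orientation: [3.14, 0.078, -0.001]
ft_force: [-3.7, -5.1, 7.3]
width: 29.6
grasp_force: 29.5
wrist_18 140 0
0 yyyyyyyy#BBBBBBBBBBBBBB##WWWWWWWWWWWWWWWWWWWWWWWWWWW
5 yyyyyyyyyBBBBBBBBBBBBBB##WWWWWWWWWWWWWWWWWWWWWWWWWWW
10 yyyyyyyyyBBBBBBBBBBBBBB##WWWWWWWWWWWWWWWWWWWWWWWWWWW
15 yyyyyyyyyyBBBBBBBBBBBBB##WWWWWWWWWWWWWWWWWWWWWWWWWWW
20 yyyyyyyyyyBBBBBBBBBBBBB##WWWWWWWWWWWWWWWWWWWWWWWWWWW
25 yyyyyyyyyy#BBBBBBBBBBBBB#wWWWWWWWWWWWWWWWWWWWWWWWWWW
30 yyyyyyyyyyyBBBBBBBBBBBBBWWwBBBBBBBBBBBBBBBBWWWWWWWWW
35 yyyyyyyyyyyBBBBBBBBBBBBwWWWBBBBBBBBBBBBBBBBWWWWWWWWW
40 yyyyyyyyyyyWBBBWWBBBBBBWWWWWBBBBBBBBBBBwWBBwWWWWWWWW
45 yyyyyyyyyyyWBBwwWBBBBBBwWWWBBBBBBBBBBBwWWwBwWWWWWWWW
50 yyyyyyyyyyWWWBwWwBBBBBBBwWwBBBBBBBBBBBBWWBBwWWWWWWWW
55 yyyyyyyyyyWWWBBBBBBBBBBBBBBBBBBBBBBBBBBBBBBwWWWWWWWW
60 yyyyywwwwWWWWBBBBBBBBBBBBBBBBBBBBBBBBBBBBBBwWWWWWWWW
65 WWWWWWWWWWWWWBBBBBBBBBBBBBBBBBBBBBBBBBBBBBBwWWWWWWWW
70 WWWWWWWWWWWWWwBBBBBBBBBBBBBBBBBBBBBBBBBBBBBwWWWWWWWW
75 WWWWWWWWWWWWWWBBBBBBBBBBBBBBBBBBBBBBBBBBBBBwWWWWWWWW
80 WWWWWWWWWWWWWWBBBBBBBBBBBBBBBBBBBBBBBBBBBBBwWWWWWWWW
85 WWW
[... 2291 characters left out ...]
/150 192:108/149 193:108/149 194:109/152 195:109/150 196:109/147 197:109/147 198:109/147 199:111/145 200:111/147 201:111/145 202:112/146 203:112/146 204:112/143 205:112/146 206:111/145 207:112/143 208:113/142 209:113/142 210:113/142 211:113/144 212:113/142 213:113/142 214:113/140 215:114/143 216:115/144 217:115/140 218:115/142 219:115/140 220:115/140 221:116/141 222:116/141 223:116/141 224:116/138 225:115/137 226:116/136 227:117/139 228:117/137 229:117/139 230:117/137 231:117/137 232:117/137 233:119/137 234:118/136 235:119/135 236:119/133 237:119/133 238:119/135 239:120/136 240:120/134 241:120/134 242:119/133 243:120/134 244:121/133 245:121/133 246:121/133 247:121/131 248:121/131 249:121/131
```

```bash
python3 -c "
from h import *
print(ctrl.close_job())"
```

```text
the job is handed in; nothing more can be done
None
```

I pressed the glue cap shut, then pumped the clamp seven strokes and handed the job in at about 30 s with the trigger still held squeezed at 29.5 N; from the stroke count I estimate each pad is squeezed 3–4 mm of its 6 mm, but I last measured from above after stroke 6 with the trigger let out (crack line gone, about 1.3 mm per pad) and couldn't see the pads during the final squeeze.

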